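Set the column prop to its length mark and clamp it

TASK

Take the tall rod with the forked top and the dark ring mark out of the grey holder block and stand it, fork up, in the bore of the clamp stand, so that this mark is level with the rim of the collar; it would sink too deep if let go. Keep holding it there and, without letting go, swing the cam lever round anticlockwise as far as it goes to lock it (your fingers can sweep its upright paddle along as your hand turns about the rod). Finish while still holding the rod at its mark with the lever closed, and leave the short plain rod and the small blue-capped bottle alone.

Things in the scene. Friction and masses are not known exactly. Their poses are not given: they have to be found in the camera images.
- post: the rod to set: bright steel, round, 16 mm dia., 112 mm long, 0.13 kg, loose; lowest 6 mm tapered to 8 mm dia.; top 12 mm is a two-prong fork within the 16 mm; dark ring mark 3 mm wide centred 50 mm above the foot end. Origin: centre of the foot end, z up the rod to the fork. Starts upright in one of the two holder holes, foot 7 mm above the worktop
- mark (a point): centre of the rod at its dark ring mark, 50 mm above the foot end; 62 mm of rod is above it
- stand: clamp stand, fixed: grey foot plate 84 x 84 x 10 mm, aluminium collar 42 mm outside dia. in its middle. Bore 18.4 mm dia., rim 75 mm and floor 11 mm above the worktop (a rod let go sinks till its mark is 14 mm under the rim). Origin: centre of the underside, z up. A brass jaw in the bore wall, stand's +x side, 45 mm up, presses on the rod as the lever nears closed
- mouth (a point): centre of the bore's upper rim, 75 mm above the worktop, on the axis of both bore and lever
- lever (a joint): cam lever: bright steel ring round the collar (vertical axis = bore axis) with an arm and an upright paddle. 0 = open, 1.05 rad = closed against its stop; grows anticlockwise seen from above. From the bore axis the paddle lies in direction 2.618 rad (150 deg) + lever value, anticlockwise from the stand's +x. Friction 0.12 N m (4 N at the paddle); stays where left
- paddle (a point): centre of the lever's upright paddle: a radial plate 7 mm thick, 15 to 56 mm from the bore axis, 4 to 38 mm above the collar rim; this point is 35.5 mm from the axis, 21 mm above the rim. A finger that holds the rod above the rim meets its flat face when the hand turns about the rod
- holder: grey plastic holder block, fixed, 40 x 100 x 25 mm, origin at the centre of its underside, long along its own y; two holes of 18 mm diameter, 18 mm deep, at its y = +30 mm and -30 mm
- pin: short plain steel rod, 16 mm diameter, 75 mm long, no ring and no fork, upright in the other hole of the holder; to be left alone. Origin at its foot end.
- small_bottle: small clear bottle with a blue cap, 44 mm diameter, 89 mm high, on the worktop to the right; to be left alone. Origin at the centre of its underside.
Not all that is in view belongs to the job. Leave any purple look-alike of the post alone.

How it is judged (in metres and radians):
On the way:
1. the rod is in the bore, held by the fingers with its mark within 4 mm of the rim, the lever still open (horizontal distance between mark and mouth below 0.004 m and z of mark in the frame of mouth between -0.004 and 0.004 m and angle between post's own z axis and vertical below 0.12 rad and contact force between the fingers and post above 1 N and value of joint lever below 0.5 rad), for 0.2 s.
At the end, for the whole second after the job is handed in: The lever is closed (over 0.95 rad), the rod stands upright (within 0.12 rad) in the bore with its mark within 4 mm of the rim, at rest and still held by the fingers (over 1 N); the short rod has moved less than 15 mm and the small bottle less than 20 mm (value of joint lever above 0.95 rad and horizontal distance between mark and mouth below 0.004 m and z of mark in the frame of mouth between -0.004 and 0.004 m and angle between post's own z axis and vertical below 0.12 rad and contact force between the fingers and post above 1 N and linear speed of post below 0.02 m/s and distance of pin from where it was at the start of the episode below 0.015 m and distance of small_bottle from where it was at the start of the episode below 0.02 m); the arm keeps its last pose, push and grip.
It fails at once if the lever is closed without the rod being held near its mark (value of joint lever above 0.6 rad and (contact force between the fingers and post below 0.2 N or z of mark in the frame of mouth above 0.008 m or z of mark in the frame of mouth below -0.008 m)).
It fails at once if the short rod or the small bottle is disturbed (distance of pin from where it was at the start of the episode above 0.015 m or distance of small_bottle from where it was at the start of the episode above 0.02 m).
It also fails if it takes over 58 s, if anything falls off the work surface, if the arm or the gripper's body presses on something with over 40 N, if the wrist force passes 120 N, or if a joint passes its speed limit or range.

ROBOT

A 6-joint arm with a two-finger parallel gripper is mounted at the origin on a cart in front of the work surface, level with it; the furniture and walls round the work are solid. World frame = base frame: x ahead of the robot, y to its left, z up, the work surface at z = 0. Lengths are in m, angles in degrees, forces in N, time in s.
With the tool pointing down it reaches from about 0.375 to 0.9 m from the base axis. Payload 3.1 kg.
Tool frame: the origin (TCP) lies at the very end of the fingers, on their centre line; the grasp point (between the pads) lies 19 mm behind it (bot.hold_point_z is the z of the grasp point in the tool frame, in m); z points along the fingers, y is the line along which they close (so a half turn about z gives the same grasp; the last joint's range is limited). The gripper opens to 87 mm and grips with 3 to 60 N. Pads are 19 mm wide; open, the fingers measure 117 mm over their backs; the gripper's body (75 mm by 190 mm) begins 51 mm behind the grasp point.
Start: joints at [-74.742, 30.224, 82.088, -0, 67.689, -10.227], TCP at [0.269, -0.564, 0.223] pointing down, gripper open.
Joint ranges: [-176.69, 176.69], [-43.24, 126.21], [12.49, 139.97], [-82, 262], [0, 151.66], [-163.58, 163.58]. Speed limits (degrees/s): [159.86, 159.86, 180, 180, 180, 180].

INTERFACE

Orientations are given as a 3x3 rotation matrix whose columns are the frame's x, y, z axes.
In Python, from rig import bot, capture, camera_model gives the robot as it stands.
- The arm moves only by the tool apply_moves, never from a script. Its argument "plan" is text: rows parted by semicolons, each of 6 numbers parted by spaces: the shift along the tool's x, y, z in units of 0.05 m (1.0 is 0.05 m), then the turn, a rotation vector about the tool's x, y, z in units of 360 degrees (1.0 is 360 degrees). In form: dx dy dz ax ay az; .... A call has 1 to 10 rows; each row shifts and turns the commanded pose from where the row before left it, along the tool's axes as they then stand; what a row does not reach is not made up. A row lasts 1/12 s, in which the tool goes at most 41.7 mm and 7.16 degrees, less where a joint would pass 70% of its speed; a pose out of reach is approached as far as the arm can. A call with a number of a shift or a turn outside -1 to 1 is refused whole. A call with a gripper value outside its range is refused whole. "gripper" is the gripper command: -1 is shut, 1 is fully open, values between are in proportion, set as the call begins (left out, the last holds). The fingers move at their own pace and stop on an object; the grip force is fixed at half the most. Time passes only in rows, so rows that do not move let the fingers close. It gives the time, the measured TCP pose, the force, the opening and the grip force at its end, in the units of the state.
- bot.read_state(): the state, without advancing time (a new reading comes with each control period).
- capture(name): name is "scene" or "top" or "wrist"; returns the picture (420x560x3 uint8, red, green, blue); there is no depth.
- camera_model(name): a dict with "vertical_fov" (degrees; the focal length in pixels is half the picture's height over the tangent of half this angle, whatever the lens; pixels are square), "cx", "cy" (the principal point, pixels), "dist" ([k1, k2, p1, p2, k3] as OpenCV has them; the pictures are not rectified), "position" and "rotation" of the camera in the world; the wrist camera has in their place "hand_eye" (4x4, takes a point from camera to tool coordinates, whose origin is the TCP and whose axes are the flange's). Camera axes: x right, y down, z forward; pixel columns grow to the right and rows downward; lengths in m; the calibration is good to about 2 mm. A picture is of the moment at which its call begins: read the wrist's pose just before it. camera_model takes no time and is no camera call.
- bot.hand_in(): hands the job in; it is judged then, once.
The state is a dict: "time_s": time; "joint_positions": joint angles; "qvel": joint speeds; "tau": joint torques, N m; "position": TCP position; "tcp_rot": TCP orientation; "force": force on the tool from outside, world axes, zero at the start; "moment": the same for the moment, N m; "opening": opening from 0.0 (shut) to 1.0 (fully open); "grasp_force": force on a finger pad.
Only numpy, scipy, OpenCV 4.12 (cv2) and the standard library are available. Lean on these libraries where they do the work, as an engineer would, in place of code of your own. Each camera call takes 0.05 s, during which the arm holds its last target. There are 200 camera calls.

## Working session

There is one attempt and no reset: what is moved stays moved. The work goes in short steps, Python scripts to look and compute and a tool call to move; the robot and the scene stay as the last step left them, time stands still between calls to the robot, and variables do not carry over. Pictures are saved under pics/ and viewed, at most 10 in all, crops included, and the job is handed in when it is done.

Besides the shell and the picture viewer there is one more tool, called after "Request:" in YAML: its name, and indented under it one key for each argument. apply_moves: Moves the arm, as the interface text tells. Its arguments: {"type":"object","properties":{"plan":{"type":"string"},"gripper":{"type":"number"}},"required":["plan"]}

```bash
mkdir -p pics; ls; python3 - <<'E'
from rig import bot,capture,camera_model
import cv2,numpy as np
s=bot.read_state();print(s['time_s'],s['position'],s['tcp_rot'],s['opening'],bot.hold_point_z)
a=capture("scene");b=capture("top")
cv2.imwrite("pics/s.png",a[:,:,::-1]);cv2.imwrite("pics/t.png",b[:,:,::-1])
for n in("scene","top","wrist"):print(n,camera_model(n))
E
```

```text
pics
0.0 [ 0.26875609 -0.56347076  0.22158947] [[ 9.02705438e-01  4.30258745e-01 -5.51980293e-04]
 [ 4.30258918e-01 -9.02703139e-01  2.07509497e-03]
 [ 3.94553414e-04 -2.11069396e-03 -9.99997695e-01]] 0.9993789152468074 -0.0187
scene {'vertical_fov': 49.787924637141295, 'cx': 281.3992021749655, 'cy': 207.16709963951405, 'dist': array([-0.12776339,  0.        ,  0.        ,  0.        ,  0.        ]), 'position': array([0.12118972, 0.73236276, 0.75204631]), 'rotation': array([[-0.86810545, -0.33611921,  0.36526264],
       [-0.49593948,  0.55632063, -0.66674687],
       [ 0.02090329, -0.75995476, -0.64963976]])}
top {'vertical_fov': 50.798789436366896, 'cx': 284.732026392903, 'cy': 212.3355067208403, 'dist': array([-0.01707426,  0.        ,  0.        ,  0.        ,  0.        ]), 'position': array([0.35291203, 0.0418525 , 1.22309419]), 'rotation': array([[-0.02698772, -0.99035702,  0.13588467],
       [-0.99951258,  0.02886793,  0.01188504],
       [-0.01569314, -0.13549768, -0.99065337]])}
wrist {'vertical_fov': 69.99008197482259, 'cx': 280.66321861119417, 'cy': 207.11127155175492, 'dist': array([-0.0549421,  0.       ,  0.       ,  0.       ,  0.       ]), 'hand_eye': array([[-1.04935488e-03, -9.64057543e-01, -2.65691460e-01,
         7.21553064e-02],
       [ 9.99999177e-01, -8.15642980e-04, -9.89972526e-04,
        -1.87054853e-04],
       [ 7.37681107e-04, -2.65692281e-01,  9.64057606e-01,
        -1.61789930e-01],
       [ 0.00000000e+00,  0.00000000e+00,  0.00000000e+00,
         1.00000000e+00]])}
```

View pics/s.png

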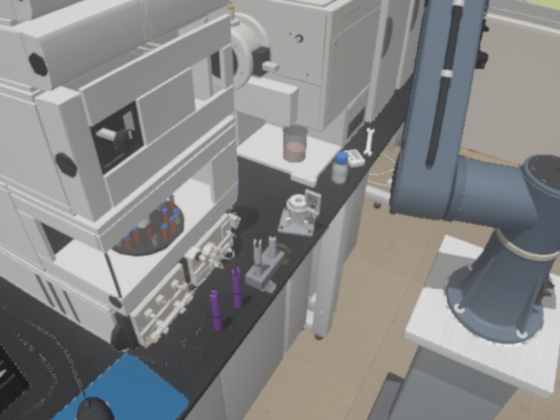

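View pics/t.png

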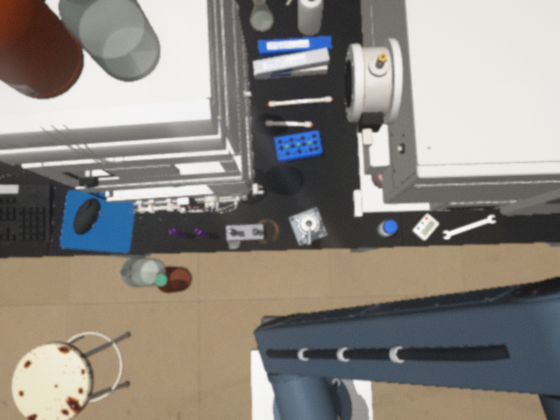

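The scene picture shows two purple look-alikes at (216,310) and (237,288), the grey holder at (265,265) with a tall steel rod at (257,250) and a short one at (272,243), and the clamp stand at (298,212). In the top view the holder is at (246,232), the stand at (308,226) and the bottle at (388,228). Next is one enlarged crop to confirm which rod it is.

```bash
cat > h.py <<'E'
from rig import bot,capture,camera_model
import cv2,numpy as np
def K(m,h=420):
    f=h/2/np.tan(np.radians(m['vertical_fov']/2)); return np.array([[f,0,m['cx']],[0,f,m['cy']],[0,0,1]])
def pose(m,s=None):
    if 'hand_eye' in m:
        T=np.eye(4);T[:3,:3]=s['tcp_rot'];T[:3,3]=s['position'];T=T@m['hand_eye'];return T[:3,:3],T[:3,3]
    return m['rotation'],m['position']
def ray(n,uv,s=None):
    m=camera_model(n);R,p=pose(m,s)
    q=cv2.undistortPoints(np.array([[uv]],float),K(m),m['dist'])[0,0]
    return p,R@np.array([q[0],q[1],1])
def onz(n,uv,z,s=None):
    p,d=ray(n,uv,s);return p+d*(z-p[2])/d[2]
def proj(n,P,s=None):
    m=camera_model(n);R,p=pose(m,s)
    c=(np.array(P)-p)@R
    return cv2.projectPoints(c.reshape(-1,1,3),np.zeros(3),np.zeros(3),K(m),m['dist'])[0][:,0]
E
python3 - <<'E'
from h import *
a=cv2.imread("pics/s.png");b=cv2.imread("pics/t.png")
A=cv2.resize(a[170:320,195:345],(590,590),interpolation=cv2.INTER_CUBIC)
cv2.imwrite("pics/c1.png",A)
B=cv2.resize(b[200:255,160:340],(800,244),interpolation=cv2.INTER_CUBIC)
cv2.imwrite("pics/c2.png",B)
print(onz("top",(246,230),.025),onz("top",(308,226),.075),onz("top",(388,228),.089))
E
```

```text
[0.4717793 0.1630056 0.025    ] [ 0.4726774  -0.00405313  0.075     ] [ 0.46014021 -0.20865608  0.089     ]
```

View pics/c1.png

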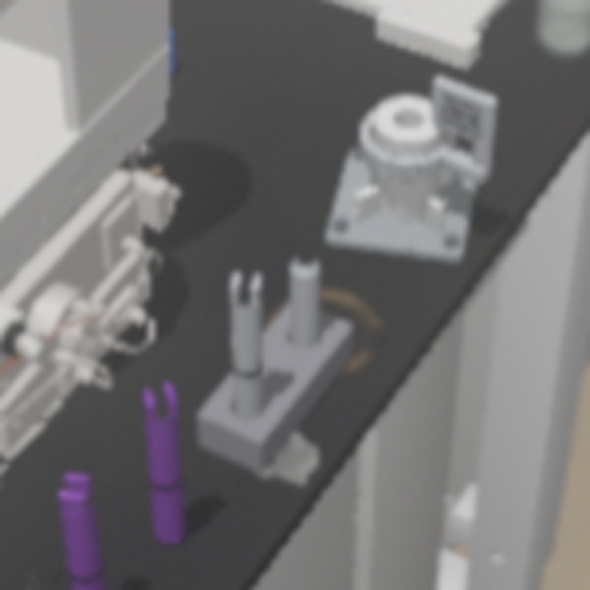

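View pics/c2.png

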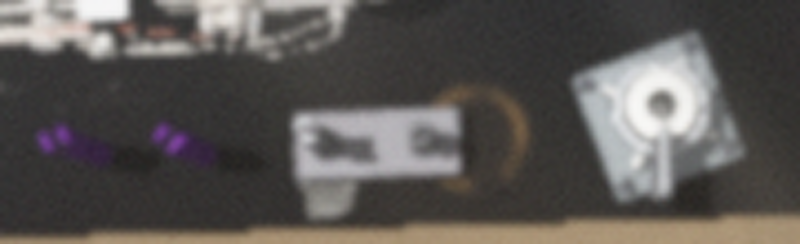

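The rod wanted is the steel one at scene (257,250), crop (247,340): it has the fork and the dark ring, and it stands in the holder hole further to +y. The rod at scene (272,243) is the short plain pin, and the two at (216,310) and (237,288) are purple look-alikes. In the top crop the lever paddle points roughly towards world -x from the stand, which is at about (0.473, -0.004). I'm setting out above the stand now.

Request:
apply_moves:
  plan: ".42 -.42 0 0 0 0;.42 -.42 0 0 0 0;.42 -.42 0 0 0 0;.42 -.42 0 0 0 0;.42 -.42 0 0 0 0;.42 -.42 0 0 0 0;.42 -.42 0 0 0 0;.42 -.42 0 0 0 0;.42 -.42 0 0 0 0;.42 -.42 0 0 0 0"
  gripper: 0

```text
time_s: 0.93
position: [0.3682, -0.2826, 0.2223]
tcp_rot: [[0.903, 0.43, -0.0], [0.43, -0.903, 0.001], [-0.0, -0.001, -1.0]]
force: [-0.4, 0.5, 0.2]
opening: 0.51
grasp_force: 0.0
```

Request:
apply_moves:
  plan: ".42 -.42 0 0 0 0;.42 -.42 0 0 0 0;.42 -.42 0 0 0 0;.42 -.42 0 0 0 0;.42 -.42 0 0 0 0;.42 -.42 0 0 0 0;.42 -.42 0 0 0 0;.42 -.42 0 0 0 0;0 0 0 0 0 0;0 0 0 0 0 0"

```text
time_s: 1.77
position: [0.4474, -0.059, 0.2223]
tcp_rot: [[0.901, 0.434, -0.001], [0.434, -0.901, -0.0], [-0.001, -0.0, -1.0]]
force: [-0.2, -0.2, 0.2]
opening: 0.498
grasp_force: 0.0
```

```bash
python3 - <<'E'
from h import *
s=bot.read_state();print(s['time_s'],s['position'],s['tcp_rot'],s['opening'],s['joint_positions'],s['force'])
np.savez("w1.npz",**{k:s[k] for k in('position','tcp_rot')})
cv2.imwrite("pics/w1.png",capture("wrist")[:,:,::-1])
E
```

```text
1.7667 [ 0.44740163 -0.05902578  0.22234197] [[ 9.01070195e-01  4.33672669e-01 -7.21097642e-04]
 [ 4.33672717e-01 -9.01070455e-01 -9.69956300e-05]
 [-6.91824134e-04 -2.25320502e-04 -9.99999735e-01]] 0.4980884091578069 [-2.17403856e+01  1.69233304e+01  1.06056332e+02 -2.43867886e-02
  5.70566586e+01  4.25720137e+01] [-0.21570822 -0.22561652  0.16447416]
```

View pics/w1.png

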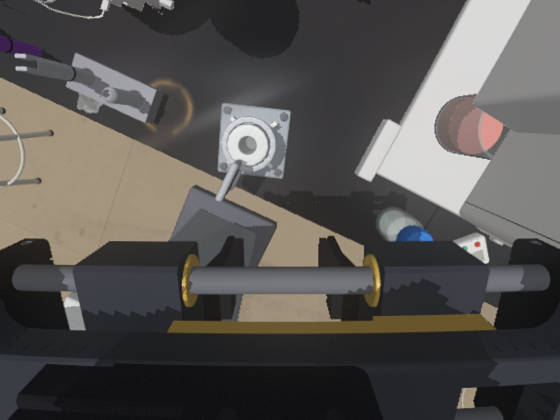

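The wrist view shows the collar rim and bore at (248,145), the paddle running from (240,165) to (222,200), the pin top near (108,95) and the post's fork near (20,65). I'll turn these into world points and check them against each other.

```bash
python3 - <<'E'
from h import *
s=dict(np.load("w1.npz"))
g=cv2.imread("pics/w1.png",0)
c=g[115:172,215:280]
cc=cv2.HoughCircles(cv2.resize(c,None,fx=4,fy=4,interpolation=cv2.INTER_CUBIC),cv2.HOUGH_GRADIENT,1.5,20,param1=120,param2=25,minRadius=20,maxRadius=130)
for x,y,r in cc[0][:5]: print((215+x/4,115+y/4,r/4),onz("wrist",(215+x/4,115+y/4),.075,s))
print('scale px per 10mm at rim',proj("wrist",[[.473,-.004,.075],[.473,.006,.075]],s))
pa,pb=onz("wrist",(240,164),.113,s),onz("wrist",(222,200),.113,s);print(pa,pb,np.degrees(np.arctan2(*(pb-pa)[1::-1])),np.linalg.norm(pb-pa))
print('pin',onz("wrist",(107,95),.082,s))
for z in(0.119,): print('post',onz("wrist",(22,64),z,s),onz("top",(229.5,230),z))
# holder top mask in top picture
for uv in [(160+297*.225,200+112*.225),(160+460*.225,200+107*.225),(160+460*.225,200+170*.225),(160+300*.225,200+180*.225)]: print(onz("top",uv,.025))
for uv in [(75,56),(66,91),(152,122),(161,96)]: print('w',onz("wrist",uv,.025,s))
E
```

```text
(np.float32(248.1875), np.float32(144.4375), np.float32(27.3125)) [ 0.4804925  -0.00604282  0.075     ]
(np.float32(243.3125), np.float32(148.9375), np.float32(25.662498)) [ 0.47423527 -0.00340335  0.075     ]
(np.float32(256.8125), np.float32(152.3125), np.float32(32.262497)) [ 0.47706305 -0.01722444  0.075     ]
(np.float32(242.9375), np.float32(142.5625), np.float32(25.662498)) [ 4.79909619e-01 -4.73004787e-04  7.50000000e-02]
(np.float32(252.3125), np.float32(141.0625), np.float32(21.837502)) [ 0.48536005 -0.00843537  0.075     ]
scale px per 10mm at rim [[243.35689104 150.29947614]
 [234.36930719 146.02091136]]
[ 0.46533678 -0.00911058  0.113     ] [ 0.4273025  -0.00737731  0.113     ] 177.39076130519206 0.038073758009673074
pin [0.46590288 0.13763139 0.082     ]
post [0.46502644 0.19569161 0.119     ] [0.46363066 0.19500634 0.119     ]
[0.48642143 0.21523108 0.025     ]
[0.48663988 0.11497717 0.025     ]
[0.44794114 0.11577263 0.025     ]
[0.4445644  0.21378615 0.025     ]
w [0.48215152 0.2170175  0.025     ]
w [0.44107505 0.21576704 0.025     ]
w [0.45076822 0.10996787 0.025     ]
w [0.4824917  0.11037094 0.025     ]
```

The holder corners give 40 x 100 mm with its centre at (0.466, 0.165), so the post is at (0.466, 0.195) and the pin at (0.466, 0.135). The direct measurements agree with both. I'm moving above the post for a close look.

Request:
apply_moves:
  plan: ".32 -.55 0 0 0 0;.32 -.55 0 0 0 0;.32 -.55 0 0 0 0;.32 -.55 0 0 0 0;.32 -.55 0 0 0 0;.32 -.55 0 0 0 0;.32 -.55 0 0 0 0;.32 -.55 0 0 0 0;0 0 0 0 0 0;0 0 0 0 0 0"

```text
time_s: 2.65
position: [0.4687, 0.1932, 0.2223]
tcp_rot: [[0.902, 0.431, -0.0], [0.431, -0.902, -0.001], [-0.0, 0.0, -1.0]]
force: [-0.1, 0.3, 0.1]
opening: 0.498
grasp_force: 0.0
```

```bash
python3 - <<'E'
from h import *
s=bot.read_state();print(s['time_s'],s['position'],s['tcp_rot'][:,0],s['opening'],s['force'])
np.savez("w2.npz",**{k:s[k] for k in('position','tcp_rot')})
im=capture("wrist")[:,:,::-1].copy()
cv2.imwrite("pics/w2raw.png",im)
for P in [(.466,.195,.119),(.466,.195,.025),(.466,.135,.082),(.466,.135,.025)]:
    u=proj("wrist",P,s)[0];print(P,u);cv2.drawMarker(im,tuple(int(v) for v in u),(0,0,255),0,8,1)
cv2.imwrite("pics/w2.png",im)
E
```

```text
2.65 [0.46865339 0.19322408 0.22229866] [ 9.02135099e-01  4.31453390e-01 -4.86148867e-04] 0.4978273260519996 [-0.08356698  0.26685345  0.1273176 ]
(0.466, 0.195, 0.119) [278.11611312 207.82268632]
(0.466, 0.195, 0.025) [278.766671   187.13266467]
(0.466, 0.135, 0.082) [329.52319158 221.9185075 ]
(0.466, 0.135, 0.025) [322.35232779 207.54183047]
```

View pics/w2.png

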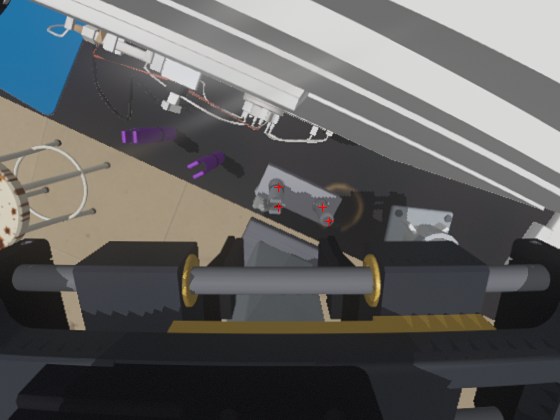

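The markers land on the holder: the pin top at (329,221) and the post fork near (268,205). I'll enlarge that area to get the fork centre.

```bash
python3 - <<'E'
import cv2
im=cv2.imread("pics/w2raw.png")
cv2.imwrite("pics/c3.png",cv2.resize(im[155:235,240:350],(770,560),interpolation=cv2.INTER_CUBIC))
E
```

```text
(no output)
```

View pics/c3.png

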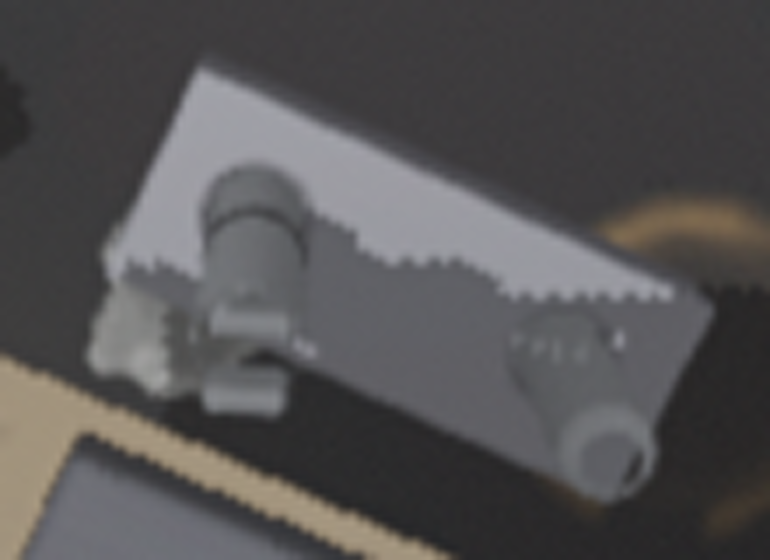

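The crop shows the post's ring mark at crop (255,220), the fork prongs centred at crop (248,362), which is image (275.4,206.7), and the pin top at crop (607,455), which is image (326.7,220).

```bash
python3 - <<'E'
from h import *
s=dict(np.load("w2.npz"))
for n,uv,z in (('post',(275.4,206.7),.119),('mark',(240+256/7,155+225/7),.057),('pin',(326.7,220),.082)):
    p=onz("wrist",uv,z,s);print(n,p,'tool',s['tcp_rot'].T@(p-s['position']))
E
```

```text
post [0.46589331 0.197704   0.119     ] tool [-0.00050688 -0.00528304  0.10329634]
mark [0.47097363 0.19983717 0.057     ] tool [ 0.00502676 -0.00504596  0.16529378]
pin [0.46659979 0.13871148 0.082     ] tool [-0.02530407  0.04822283  0.14033467]
```

```bash
python3 - <<'E'
from h import *
s=dict(np.load("w2.npz"))
def tri(a,b):
    (p,d),(q,e)=a,b
    t=np.linalg.lstsq(np.c_[d,-e],q-p,rcond=None)[0]
    A=p+d*t[0];B=q+e*t[1];return (A+B)/2,np.linalg.norm(A-B)
W=lambda u:ray("wrist",u,s)
for u in [(545,212),(300,95)]:
  for v in [(252,182),(250,190),(252,200)]:
    print(u,v,*tri(W(u),ray("top",v)))
for u in [(238,60),(237,185),(237,205)]:
  print('scene',u,*tri(ray("scene",u),ray("top",(251,188))))
for z in (.1,.2,.3): print(onz("wrist",(430,155),z,s),onz("wrist",(250,75),z,s), onz("top",(200,195),z))
E
python3 - <<'E'
import cv2
a=cv2.imread("pics/s.png")[20:260,120:280];b=cv2.imread("pics/t.png")[130:250,130:330]
import numpy as np
A=cv2.resize(a,(400,600));B=cv2.resize(b,(400,240))
o=np.zeros((600,800,3),np.uint8);o[:,:400]=A;o[:240,400:]=B
cv2.imwrite("pics/c4.png",o)
E
```

```text
(545, 212) (252, 182) [0.54975852 0.12245256 0.28170415] 0.0016231000443342393
(545, 212) (250, 190) [0.54064247 0.12667912 0.28398047] 0.015767666587557284
(545, 212) (252, 200) [0.53042966 0.12326938 0.27891736] 0.03744991381848723
(300, 95) (252, 182) [ 0.62288012  0.18910926 -0.19153827] 0.07503630944988555
(300, 95) (250, 190) [ 0.63171045  0.19810889 -0.33783742] 0.04958737809222761
(300, 95) (252, 200) [ 0.64916316  0.20401384 -0.5961299 ] 0.021014112451517023
scene (238, 60) [0.52365057 0.12088291 0.4473011 ] 0.042107574852041516
scene (237, 185) [0.55610599 0.13318487 0.18134345] 0.0020946373345902373
scene (237, 205) [0.56235642 0.13588959 0.12799117] 0.011197283007676289
[0.57050314 0.08481168 0.1       ] [0.56066935 0.26763534 0.1       ] [0.55859375 0.2732197  0.1       ]
[0.55754787 0.13403465 0.2       ] [0.55117604 0.25249579 0.2       ] [0.54027991 0.25261883 0.2       ]
[0.5445926  0.18325762 0.3       ] [0.54168272 0.23735623 0.3       ] [0.52196606 0.23201795 0.3       ]
```

View pics/c4.png

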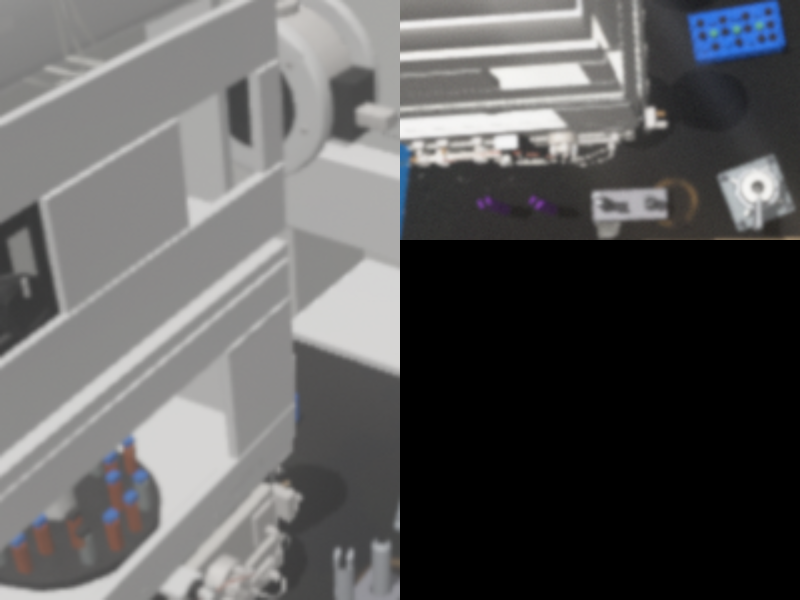

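The cabinet front is at x≈0.55 for y>0.125, which is too close to the gripper body and camera in this orientation. I'll back off, turn the hand half round so the camera side faces away from it, and then approach.

Request:
apply_moves:
  plan: "-.36 -.17 0 0 0 0;-.36 -.17 0 0 0 0;-.36 -.17 0 0 0 0;0 0 0 0 0 -.0195;0 0 0 0 0 -.0195;0 0 0 0 0 -.0195;0 0 0 0 0 -.0195;0 0 0 0 0 -.0195;0 0 0 0 0 -.0195;0 0 0 0 0 -.0195"

```text
time_s: 3.53
position: [0.4089, 0.191, 0.2225]
tcp_rot: [[0.263, 0.965, -0.0], [0.965, -0.263, -0.001], [-0.001, -0.0, -1.0]]
force: [0.5, 0.3, 0.1]
opening: 0.5
grasp_force: 0.0
```

Request:
apply_moves:
  plan: "0 0 0 0 0 -.0195;0 0 0 0 0 -.0195;0 0 0 0 0 -.0195;0 0 0 0 0 -.0195;0 0 0 0 0 -.0195;0 0 0 0 0 -.0195;0 0 0 0 0 -.0195;0 0 0 0 0 -.0195;0 0 0 0 0 -.0195;0 0 0 0 0 -.0195"

```text
time_s: 4.37
position: [0.4088, 0.1909, 0.2225]
tcp_rot: [[-0.819, 0.574, -0.001], [0.574, 0.819, -0.001], [0.0, -0.001, -1.0]]
force: [-0.4, -0.3, 0.0]
opening: 0.501
grasp_force: 0.0
```

Request:
apply_moves:
  plan: "0 0 0 0 0 -.0195;0 0 0 0 0 -.0195;0 0 0 0 0 -.0195;0 0 0 0 0 -.0195;0 0 0 0 0 -.0195;0 0 0 0 0 0;0 0 0 0 0 0"

```text
time_s: 4.95
position: [0.4088, 0.1916, 0.2225]
tcp_rot: [[-1.0, 0.007, -0.0], [0.007, 1.0, -0.0], [0.0, -0.0, -1.0]]
force: [-0.5, 0.1, 0.1]
opening: 0.502
grasp_force: 0.0
```

Request:
apply_moves:
  plan: "-.38 .03 0 0 0 0;-.38 .04 0 0 0 0;-.38 .04 0 0 0 0;0 0 .39 0 0 0;0 0 .39 0 0 0;0 0 .39 0 0 0;0 0 .39 0 0 0;0 0 0 0 0 0;0 0 0 0 0 0"

```text
time_s: 5.7
position: [0.4651, 0.1978, 0.1439]
tcp_rot: [[-1.0, 0.004, -0.003], [0.004, 1.0, -0.001], [0.003, -0.001, -1.0]]
force: [0.9, -0.2, 0.1]
opening: 0.5
grasp_force: 0.0
```

```bash
python3 - <<'E'
from h import *
s=bot.read_state();print(s['time_s'],s['position'],s['tcp_rot'][:,0],s['opening'],s['force'],s['joint_positions'])
np.savez("w3.npz",**{k:s[k] for k in('position','tcp_rot')})
im=capture("wrist")[:,:,::-1].copy()
cv2.imwrite("pics/w3raw.png",im)
for P in [(.466,.197,.119),(.466,.197,.057),(.466,.137,.082)]:
    u=proj("wrist",P,s)[0];print(P,u);cv2.drawMarker(im,tuple(int(v) for v in u),(0,0,255),0,8,1)
cv2.imwrite("pics/w3.png",cv2.resize(im[100:280,150:410],(800,554),interpolation=cv2.INTER_CUBIC))
E
```

```text
5.7 [0.46512891 0.19777556 0.14390179] [-0.99998779  0.00412523  0.00271978] 0.5004026920194937 [ 0.94347825 -0.18096792  0.07871337] [ 1.03520354e+01  2.79140258e+01  1.03433712e+02 -6.34240141e-03
  4.88116854e+01 -7.94074674e+01]
(0.466, 0.197, 0.119) [279.53708726 240.01744587]
(0.466, 0.197, 0.057) [279.77254509 213.54658482]
(0.466, 0.137, 0.082) [203.56573843 222.93345811]
```

View pics/w3.png

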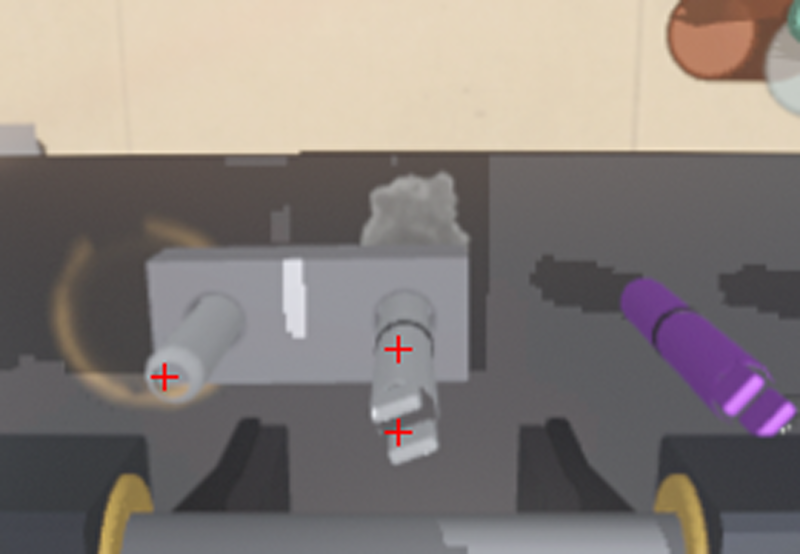

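The post's fork is at crop (405,430), between the fingers and on the prediction. The pin, at crop (165,377), is clear of the left finger. Next I descend and grip.

Request:
apply_moves:
  plan: "0 0 .39 0 0 0;0 0 .39 0 0 0;0 0 .39 0 0 0;0 0 .39 0 0 0;0 0 0 0 0 0;0 0 0 0 0 0"

```text
time_s: 6.25
position: [0.4661, 0.1985, 0.0672]
tcp_rot: [[-1.0, 0.002, 0.0], [0.002, 1.0, 0.0], [-0.0, 0.0, -1.0]]
force: [0.1, -0.5, 0.5]
opening: 0.501
grasp_force: 0.0
```

Request:
apply_moves:
  plan: "0 0 0 0 0 0;0 0 0 0 0 0;0 0 0 0 0 0;0 0 0 0 0 0;0 0 0 0 0 0;0 0 0 0 0 0;0 0 0 0 0 0"
  gripper: -1

```text
time_s: 6.83
position: [0.466, 0.1985, 0.067]
tcp_rot: [[-1.0, 0.001, 0.001], [0.001, 1.0, -0.0], [-0.001, -0.0, -1.0]]
force: [0.4, -1.1, 3.7]
opening: 0.169
grasp_force: 30.0
```

The rod is gripped at 30 N, with its mark 10 mm below the TCP. I'm lifting it and carrying it to above the stand.

Request:
apply_moves:
  plan: "0 0 -.2 0 0 0;0 0 -.38 0 0 0;0 0 -.38 0 0 0;0 0 -.38 0 0 0;0 0 -.38 0 0 0;0 0 -.38 0 0 0;0 0 -.38 0 0 0;0 0 0 0 0 0;0 0 0 0 0 0"

```text
time_s: 7.58
position: [0.466, 0.1987, 0.1915]
tcp_rot: [[-1.0, 0.001, 0.002], [0.001, 1.0, 0.001], [-0.002, 0.001, -1.0]]
force: [-0.5, 0.5, -0.7]
opening: 0.165
grasp_force: 30.0
```

Request:
apply_moves:
  plan: "-.03 -.51 0 0 0 0;-.03 -.51 0 0 0 0;-.03 -.51 0 0 0 0;-.03 -.51 0 0 0 0;-.03 -.51 0 0 0 0;-.03 -.51 0 0 0 0;-.03 -.51 0 0 0 0;-.03 -.51 0 0 0 0;0 0 0 0 0 0;0 0 0 0 0 0"

```text
time_s: 8.42
position: [0.4766, -0.0062, 0.1893]
tcp_rot: [[-1.0, 0.004, -0.003], [0.004, 1.0, 0.001], [0.003, 0.001, -1.0]]
force: [-0.2, 0.2, -0.4]
opening: 0.164
grasp_force: 30.0
```

Request:
apply_moves:
  plan: "0 0 0 0 0 .0195;0 0 0 0 0 .0195;0 0 0 0 0 .0195;0 0 0 0 0 .0195;0 0 0 0 0 .0195;0 0 0 0 0 .0195;0 0 0 0 0 .0195;0 0 0 0 0 .0195;0 0 0 0 0 .0195;0 0 0 0 0 .0195"

```text
time_s: 9.25
position: [0.4763, -0.0038, 0.1896]
tcp_rot: [[-0.333, 0.943, -0.003], [0.943, 0.333, 0.001], [0.002, -0.002, -1.0]]
force: [0.1, 0.5, -1.2]
opening: 0.161
grasp_force: 30.0
```

Request:
apply_moves:
  plan: "0 0 0 0 0 .0195;0 0 0 0 0 .0195;0 0 0 0 0 .0195;0 0 0 0 0 .0195;0 0 0 0 0 .0195;0 0 0 0 0 .0195;0 0 0 0 0 .0195;0 0 0 0 0 .0195;0 0 0 0 0 .0195;0 0 0 0 0 .0195"

```text
time_s: 10.08
position: [0.4763, -0.0038, 0.1897]
tcp_rot: [[0.774, 0.633, -0.003], [0.633, -0.774, 0.001], [-0.001, -0.002, -1.0]]
force: [-0.8, 0.0, -0.4]
opening: 0.165
grasp_force: 30.0
```

Request:
apply_moves:
  plan: "0 0 0 0 0 .0195;0 0 0 0 0 .0195;0 0 0 0 0 .0195;0 0 0 0 0 0;0 0 0 0 0 0"

```text
time_s: 10.5
position: [0.4766, -0.0042, 0.1899]
tcp_rot: [[0.947, 0.321, -0.002], [0.321, -0.947, 0.001], [-0.002, -0.001, -1.0]]
force: [0.3, -0.9, -1.2]
opening: 0.163
grasp_force: 30.0
```

```bash
python3 - <<'E'
from h import *
s=bot.read_state();print(s['time_s'],s['position'],s['tcp_rot'],s['opening'],s['force'],s['joint_positions'])
np.savez("w4.npz",**{k:s[k] for k in('position','tcp_rot')})
im=capture("wrist")[:,:,::-1].copy()
cv2.imwrite("pics/w4raw.png",im)
a=capture("top")[:,:,::-1];cv2.imwrite("pics/t4.png",a)
a=capture("scene")[:,:,::-1];cv2.imwrite("pics/s4.png",a)
for P in [(.478,-.006,.075)]:
    u=proj("wrist",P,s)[0];print(P,u)
R=s['tcp_rot'];p=s['position']
for t in (-.05,.01,.06): print(t,proj("wrist",p+R@np.array([0,0,t]),s)[0])
c=im[110:270,180:380]
cv2.imwrite("pics/c5.png",cv2.resize(c,(750,600),interpolation=cv2.INTER_CUBIC))
E
```

```text
10.5 [ 0.47659368 -0.00422798  0.18989566] [[ 9.47108222e-01  3.20908511e-01 -1.93455051e-03]
 [ 3.20910452e-01 -9.47109215e-01  7.85708033e-04]
 [-1.58009021e-03 -1.36496802e-03 -9.99997820e-01]] 0.16333086121105156 [ 0.34899389 -0.86952576 -1.24226627] [-1.39868962e+01  2.17213786e+01  1.04866775e+02  2.10062463e-02
  5.35302841e+01  5.72826437e+01]
(0.478, -0.006, 0.075) [283.49361698 201.95871485]
-0.05 [281.31478918 300.72435234]
0.01 [281.19115985 245.84791376]
0.06 [281.13406992 220.75082431]
```

View pics/c5.png

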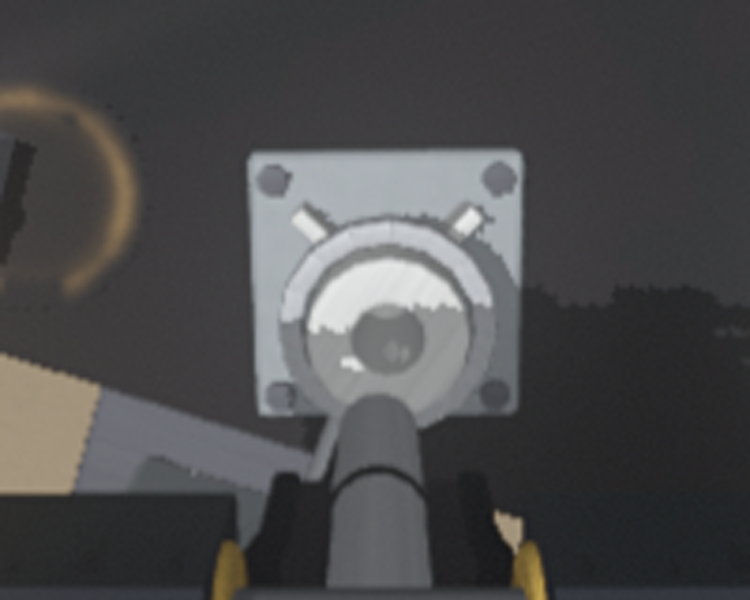

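The crop shows the bore centred at crop (388,338), which is image (283.5,200.1). The held rod lies on the tool axis (column 281), with its ring at crop (379,475). The plate edges are nearly parallel to the image. I'll compute the alignment from these.

```bash
python3 - <<'E'
from h import *
s=dict(np.load("w4.npz"));f=lambda x,y:(180+x/3.75,110+y/3.75)
b=onz("wrist",f(388,338),.075,s);print('bore',b,'tool',s['tcp_rot'].T@(b-s['position']))
C=[onz("wrist",f(*q),.010,s) for q in [(250,152),(522,150),(520,414),(258,414)]]
print(C,np.mean(C,0)); e=C[1]-C[0];print('edge',np.degrees(np.arctan2(e[1],e[0])),np.linalg.norm(e),np.linalg.norm(C[3]-C[0]))
s1=dict(np.load("w1.npz"))
C=[onz("wrist",q,.010,s1) for q in [(222,104),(291,109),(286,178),(219,174)]]
print(np.mean(C,0));e=C[1]-C[0];print('edge',np.degrees(np.arctan2(e[1],e[0])),np.linalg.norm(e))
pd=onz("wrist",f(325,450),.079,s);print('paddle pt',pd,np.degrees(np.arctan2(*(pd-b)[1::-1])))
E
```

```text
bore [ 0.47968861 -0.00539805  0.075     ] tool [0.00273729 0.0022582  0.1148885 ]
[array([0.50555669, 0.04670483, 0.01      ]), array([ 0.53226532, -0.03045124,  0.01      ]), array([ 0.45412199, -0.05909295,  0.01      ]), array([0.42730657, 0.0201519 , 0.01      ])] [ 0.47981264 -0.00567187  0.01      ]
edge -70.90600044970341 0.0816480872883373 0.08263255207002898
[ 0.47959615 -0.00734685  0.01      ]
edge -68.51515892012432 0.08243612215570971
paddle pt [0.4473493  0.00072614 0.079     ] 169.27671187958344
```

Stand yaw is about 20°, so the paddle is at 170° now and should be at 230° when closed. The bore is at (0.4797, -0.0055), and both views and the plate centre agree on it. I'll turn 10° further from the paddle, align, and lower to just above the rim.

Request:
apply_moves:
  plan: "0 0 0 0 0 .014;0 0 0 0 0 .014;.06 .035 0 0 0 0;0 0 .25 0 0 0;0 0 .25 0 0 0;0 0 .25 0 0 0;0 0 .2 0 0 0;0 0 0 0 0 0;0 0 0 0 0 0;0 0 0 0 0 0"

```text
time_s: 11.48
position: [0.4812, -0.0068, 0.1434]
tcp_rot: [[0.989, 0.147, 0.001], [0.147, -0.989, -0.0], [0.001, 0.0, -1.0]]
force: [-0.2, -0.6, -1.1]
opening: 0.161
grasp_force: 30.0
```

Request:
apply_moves:
  plan: "-.02 -.03 0 0 0 0;0 0 .06 0 0 0;0 0 .06 0 0 0;0 0 .06 0 0 0;0 0 .06 0 0 0;0 0 .06 0 0 0;0 0 .06 0 0 0;0 0 0 0 0 0;0 0 0 0 0 0"

```text
time_s: 12.23
position: [0.4796, -0.0054, 0.1248]
tcp_rot: [[0.989, 0.146, -0.0], [0.146, -0.989, 0.0], [-0.0, -0.0, -1.0]]
force: [-0.5, 0.7, -1.0]
opening: 0.168
grasp_force: 30.0
```

Request:
apply_moves:
  plan: "0 0 .1 0 0 0;0 0 .1 0 0 0;0 0 .1 0 0 0;0 0 .1 0 0 0;0 0 .1 0 0 0;0 0 .1 0 0 0;0 0 .1 0 0 0;0 0 .1 0 0 0;0 0 0 0 0 0;0 0 0 0 0 0"

```text
time_s: 13.07
position: [0.4795, -0.0054, 0.0847]
tcp_rot: [[0.989, 0.146, -0.0], [0.146, -0.989, 0.0], [-0.0, -0.0, -1.0]]
force: [1.1, -0.7, -0.7]
opening: 0.167
grasp_force: 30.0
```

```bash
python3 - <<'E'
from h import *
s=bot.read_state();print(s['time_s'],s['position'],s['opening'],s['force'],s['moment'])
im=capture("wrist")[:,:,::-1].copy();cv2.imwrite("pics/w5.png",im)
g=cv2.cvtColor(im,cv2.COLOR_BGR2GRAY)
b=np.array([.4796,-.0054,.075]);R=s['tcp_rot']
for z in(.065,.075,.085):print(z,proj("wrist",np.array([.4796,-.0054,z])+R[:,0]*.008,s)[0])
print(proj("wrist",b+R[:,0]*.0092,s)[0],proj("wrist",b+R[:,0]*.021,s)[0])
for r in range(150,265,1): print(r,g[r,274:290:3],end=' ; ' if r%3 else '\n')
E
```

```text
13.0667 [ 0.47952073 -0.00542153  0.08468941] 0.16704734782299877 [ 1.05059267 -0.70128128 -0.7424254 ] [-0.04821719 -0.14914944  0.03712749]
0.065 [281.00005321 228.16072048]
0.075 [281.00147801 233.64669201]
0.085 [281.00304662 239.74160833]
[281.00001464 231.78906285] [280.98526201 213.15598168]
150 [61 61 61 60 61 61]
151 [62 62 61 62 60 62] ; 152 [61 61 62 62 61 62] ; 153 [61 62 62 61 61 62]
154 [61 62 61 63 62 63] ; 155 [62 61 61 63 61 62] ; 156 [62 61 62 62 62 63]
157 [62 62 61 63 61 61] ; 158 [63 63 62 62 62 62] ; 159 [62 63 62 62 62 62]
160 [62 63 62 60 63 68] ; 161 [63 62 63 66 82 98] ; 162 [ 63  64  76  95 120 138]
163 [ 72  91  98 135 148 158] ; 164 [104 129 130 156 162 166] ; 165 [140 153 159 164 170 172]
166 [159 162 166 171 174 175] ; 167 [165 168 171 175 176 176] ; 168 [172 172 174 174 175 175]
169 [175 174 174 174 175 175] ; 170 [175 174 174 174 174 174] ; 171 [175 174 173 174 173 172]
172 [175 173 173 174 174 172] ; 173 [175 173 174 174 173 173] ; 174 [175 174 173 174 174 173]
175 [174 174 173 174 175 174] ; 176 [174 174 173 175 175 175] ; 177 [174 174 174 174 175 1
[... 1927 characters left out ...]
6  84] ; 240 [ 96  98 100  98  96  95]
241 [95 98 99 98 95 97] ; 242 [ 94  97 100  98  96  97] ; 243 [ 94  97 100  99  96  97]
244 [95 98 99 97 95 97] ; 245 [ 95  98 100  99  94  97] ; 246 [ 95  97 100  98  95  97]
247 [95 99 99 98 95 97] ; 248 [94 98 99 99 95 98] ; 249 [94 98 99 99 95 97]
250 [94 98 99 98 96 96] ; 251 [ 95  98 100  98  96  96] ; 252 [ 95  99 100  98  96  97]
253 [95 98 99 98 96 96] ; 254 [94 98 99 99 97 97] ; 255 [94 98 99 99 96 96]
256 [94 99 99 98 96 97] ; 257 [94 98 99 98 96 96] ; 258 [ 95 100  99  99  96  96]
259 [95 99 99 99 97 95] ; 260 [95 98 99 99 96 96] ; 261 [95 98 99 99 97 95]
262 [ 94  97 100  99  97  95] ; 263 [94 99 99 97 97 95] ; 264 [ 94 100 100  98  97  95]
```

The rim edges appear where predicted and the ring mark is at rim level. The rod is held in the bore with almost no side force and the lever is still open. I'm pausing for the intermediate condition and then starting the sweep.

Request:
apply_moves:
  plan: "0 0 0 0 0 0;0 0 0 0 0 0;0 0 0 0 0 0;0 0 0 0 0 -.012;0 0 0 0 0 -.012;0 0 0 0 0 -.012;0 0 0 0 0 -.012;0 0 0 0 0 -.012;0 0 0 0 0 -.012;0 0 0 0 0 0"

```text
time_s: 13.95
position: [0.4795, -0.0052, 0.0853]
tcp_rot: [[0.825, 0.564, 0.0], [0.564, -0.825, 0.0], [0.001, 0.0, -1.0]]
force: [0.9, -0.1, -0.8]
opening: 0.165
grasp_force: 30.1
```

Request:
apply_moves:
  plan: "0 0 0 0 0 -.012;0 0 0 0 0 -.012;0 0 0 0 0 -.012;0 0 0 0 0 -.012;0 0 0 0 0 0"

```text
time_s: 14.37
position: [0.4796, -0.0044, 0.0853]
tcp_rot: [[0.622, 0.783, 0.001], [0.783, -0.622, 0.001], [0.002, -0.0, -1.0]]
force: [1.9, 4.7, -0.5]
opening: 0.169
grasp_force: 30.9
```

Request:
apply_moves:
  plan: "0 0 .01 0 0 -.012;0 0 0 0 0 -.012;0 0 0 0 0 -.012;0 0 0 0 0 -.012;0 0 0 0 0 0"

```text
time_s: 14.78
position: [0.4793, -0.0045, 0.0851]
tcp_rot: [[0.362, 0.932, 0.0], [0.932, -0.362, 0.001], [0.001, -0.0, -1.0]]
force: [0.2, 4.8, 3.9]
opening: 0.167
grasp_force: 30.9
```

Request:
apply_moves:
  plan: "0 0 0 0 0 -.012;0 0 0 0 0 -.012;0 0 0 0 0 0"

```text
time_s: 15.03
position: [0.4792, -0.0047, 0.085]
tcp_rot: [[0.219, 0.976, -0.0], [0.976, -0.219, 0.001], [0.001, -0.0, -1.0]]
force: [-0.3, 5.1, 4.9]
opening: 0.167
grasp_force: 31.1
```

Request:
apply_moves:
  plan: "0 0 0 0 0 -.012;0 0 0 0 0 -.012;0 0 0 0 0 0"

```text
time_s: 15.28
position: [0.479, -0.0048, 0.085]
tcp_rot: [[0.07, 0.998, -0.001], [0.998, -0.07, 0.001], [0.001, -0.001, -1.0]]
force: [0.1, 4.7, 5.2]
opening: 0.166
grasp_force: 31.3
```

Request:
apply_moves:
  plan: "0 0 0 0 0 -.012;0 0 0 0 0 0;0 0 0 0 0 0"

```text
time_s: 15.53
position: [0.4789, -0.0048, 0.085]
tcp_rot: [[-0.003, 1.0, -0.001], [1.0, 0.003, 0.001], [0.001, -0.001, -1.0]]
force: [-0.3, 5.1, 5.1]
opening: 0.169
grasp_force: 31.3
```

```bash
python3 - <<'E'
from h import *
s=bot.read_state();print(s['time_s'],s['position'],s['tcp_rot'],s['force'],s['moment'],s['joint_positions'],s['tau'])
E
```

```text
15.5333 [ 0.47893194 -0.00477699  0.08498715] [[-2.98686822e-03  9.99995356e-01 -6.04693571e-04]
 [ 9.99995089e-01  2.98744039e-03  9.47540309e-04]
 [ 9.49342395e-04 -6.01860423e-04 -9.99999368e-01]] [-0.25623697  5.07037716  5.0601102 ] [ 0.67658557 -0.18632746 -0.19914135] [-1.40008765e+01  3.25369970e+01  1.09672442e+02  7.22096775e-02
  3.78373346e+01 -1.42290742e+01] [ -2.10531101 -34.02419329  -8.3726415   -0.83863802  -0.21414845
  -0.1996971 ]
```

The moment is still at lever-friction level, so I'll carry on to the stop.

Request:
apply_moves:
  plan: "0 0 0 0 0 -.011;0 0 0 0 0 0;0 0 0 0 0 0"

```text
time_s: 15.78
position: [0.4787, -0.0043, 0.085]
tcp_rot: [[-0.071, 0.997, -0.001], [0.997, 0.071, 0.002], [0.002, -0.001, -1.0]]
force: [-1.0, 6.2, 5.2]
opening: 0.167
grasp_force: 32.3
```

Request:
apply_moves:
  plan: "0 0 0 0 0 -.008;0 0 0 0 0 0;0 0 0 0 0 0"

```text
time_s: 16.03
position: [0.4783, -0.0039, 0.085]
tcp_rot: [[-0.12, 0.993, -0.002], [0.993, 0.12, 0.003], [0.003, -0.001, -1.0]]
force: [-1.6, 7.4, 7.2]
opening: 0.171
grasp_force: 33.2
```

```bash
cat > st.py <<'E'
from h import *
s=bot.read_state();R=s['tcp_rot'];print(s['time_s'],s['position'],'psi',np.degrees(np.arctan2(R[1,0],R[0,0])),s['force'],s['moment'],s['joint_positions'][5],s['tau'][5])
E
python3 st.py
```

```text
16.0333 [ 0.47828541 -0.00386317  0.0850465 ] psi 96.88383603322374 [-1.56502014  7.41710968  7.16436415] [ 1.10974011 -0.20848072 -0.48961906] -21.013874518767775 -0.4827127978205681
```

Request:
apply_moves:
  plan: "0 0 0 0 0 -.008;0 0 0 0 0 0;0 0 0 0 0 0"

```text
time_s: 16.28
position: [0.4779, -0.0034, 0.0851]
tcp_rot: [[-0.168, 0.986, -0.002], [0.986, 0.168, 0.004], [0.004, -0.002, -1.0]]
force: [-1.9, 9.1, 8.6]
opening: 0.172
grasp_force: 34.2
```

```bash
python3 st.py; python3 - <<'E'
from h import *
s=bot.read_state();im=capture("wrist")[:,:,::-1].copy();cv2.imwrite("pics/w6.png",im)
t=capture("top")[:,:,::-1].copy();cv2.imwrite("pics/t6.png",t)
# paddle prediction: top edge endpoints for lever values
b=np.array([.4797,-.0055,0])
for L in(0.8,0.95,1.05):
    a=np.radians(170)+L;d=np.array([np.cos(a),np.sin(a),0]);n=np.array([-d[1],d[0],0])
    print(L,[proj("wrist",b+d*r+n*o+[0,0,.113],s)[0].round(1).tolist() for r in(.03,.056) for o in(-.0035,.0035)])
g=cv2.cvtColor(im,cv2.COLOR_BGR2GRAY)
for r in range(150,260,8): print(r,g[r,150:410:6])
E
```

```text
16.2833 [ 0.47791001 -0.00344383  0.08508232] psi 99.69482026004209 [-1.86909649  9.12550039  8.55994676] [ 1.31013673 -0.13480727 -0.63552579] -23.86217787851012 -0.6486113369464874
0.8 [[228.8, 298.5], [235.4, 309.2], [185.5, 317.3], [192.4, 327.6]]
0.95 [[232.7, 305.6], [240.9, 315.3], [193.9, 329.5], [202.3, 338.7]]
1.05 [[236.0, 310.0], [245.2, 318.9], [200.5, 336.9], [209.7, 345.2]]
150 [126 125 119 157 169 156 138 213 214 214 209 183 107 106 106 106 105 106
 106 105 105 106 106 106 107 106 105 105 104 103 101 100  98  98  96  96
  94  94  92  93  92  91  92  92]
158 [123 124 115 118 118 151 214 212 211 213 209 113 107 107 107 108 108 108
 109 109 109 110 109 110 110 109 109 107 105 105 104 103 101  98  97  96
  95  95  94  92  93  92  92  63]
166 [124 126 117 119 119 108 213 212 212 213 210 105 108 109 109 109 110 110
 112 113 112 113 141 187 215 229 234 237 187 238 106 106 103 100  99  97
  96  95  94  93  92  93  64  63]
174 [116 119 119 120 121 102 214 212 214 214 215 109 110 110 131 179 196 227
 229 234 238 236 237 238 238 238 238 215 173 206 108 107 105 103 100 100
  97  
[... 1167 characters left out ...]
2 212 215  86  88  90  92  97 168 188 177
 255 255 255 255 255 216 215 214 214 173 190 185 171  88  84  81  77  75
  76  97  95  95  94  93  92  91]
238 [212 213 213 212 212 212 212 212 214 215  85  90  87  88  91 181 189 111
  86 144 218 125 150  97 155 142  86 215 176 188 235 136  81  78  75  74
  75  97  95  94  94  93  92  92]
246 [ 86  88  87  87  86  85  85  84  83  85  83  85  85  87  88  85 186  80
  86  89 143 154 157 155  98  89  82 196 173  88  86  83  81  78  76  74
  72  70  71  69  68  68  67  68]
254 [ 87  85  84  84  84  82  80  81  80  81  81  82  83  83  85 116 137  76
  83  87 155 163 156 174 110  83  76  72 188  81  82  80  78  76  74  73
  72  70  69  69  68  67  68  68]
```

The lever looks stopped (the hand now pivots off the paddle), but I'll check the paddle against the scene image numerically before trusting that.

```bash
python3 - <<'E'
from h import *
im=capture("scene")[:,:,::-1].copy();cv2.imwrite("pics/s6.png",im)
b=np.array([.4797,-.0055,0])
for n in("scene","top"):
  for L in(0,0.8,0.95,1.05):
    a=np.radians(170)+L;d=np.array([np.cos(a),np.sin(a),0])
    print(n,L,[proj(n,b+d*r+[0,0,z],None)[0].round(1).tolist() for r in(.015,.056) for z in(.079,.113)])
g=cv2.cvtColor(im,cv2.COLOR_BGR2GRAY);np.set_printoptions(linewidth=250)
print('scene cols',list(range(290,335,1)))
for r in range(180,232,2): print(r,g[r,290:335])
t=cv2.cvtColor(cv2.imread("pics/t6.png"),cv2.COLOR_BGR2GRAY)
print('top');
for r in range(218,250,1): print(r,t[r,292:330])
E
```

```text
scene 0 [[303.8, 201.5], [304.6, 190.1], [318.0, 209.1], [319.1, 197.6]]
scene 0.8 [[305.1, 198.5], [305.9, 187.1], [322.3, 197.6], [323.4, 186.2]]
scene 0.95 [[304.9, 197.9], [305.7, 186.5], [321.4, 195.4], [322.5, 184.0]]
scene 1.05 [[304.6, 197.5], [305.4, 186.1], [320.5, 194.0], [321.6, 182.6]]
top 0 [[307.7, 228.8], [308.2, 227.5], [305.5, 244.5], [305.9, 243.6]]
top 0.8 [[312.1, 227.7], [312.7, 226.3], [321.8, 240.2], [322.7, 239.2]]
top 0.95 [[312.7, 227.1], [313.3, 225.7], [324.2, 238.1], [325.2, 237.0]]
top 1.05 [[313.1, 226.7], [313.7, 225.3], [325.6, 236.4], [326.6, 235.3]]
scene cols [290, 291, 292, 293, 294, 295, 296, 297, 298, 299, 300, 301, 302, 303, 304, 305, 306, 307, 308, 309, 310, 311, 312, 313, 314, 315, 316, 317, 318, 319, 320, 321, 322, 323, 324, 325, 326, 327, 328, 329, 330, 331, 332, 333, 334]
180 [ 52  47  48  47  48  50  57  79 113 124 116  86  65  60  60  60  60  59  61  58  60  59  65  93 121 116 114 117 118 127 136 139 136 128 125 127 121 104  82  74  73  71  59  53  51]
182 [ 52  47  48  48  51  53  56  83 118 130 125 109  85  63  56  56  58  58  59  59 
[... 7708 characters left out ...]
 60 60 57 58 56 55 55 54 51 50 52 47 49 53 47 48 49 48 52 48 49 50 52 51 52 52 52 54 52 51 53 54 56]
245 [67 69 64 65 62 64 62 62 61 63 59 61 59 59 57 55 54 51 49 50 49 50 46 48 49 48 47 48 50 50 53 49 52 52 53 53 53 53]
246 [70 70 65 67 68 67 64 64 65 64 61 62 62 59 59 59 59 56 55 58 53 55 54 51 52 49 51 49 49 54 48 50 49 50 49 52 53 54]
247 [73 70 68 70 68 65 70 68 71 69 66 65 63 64 64 62 63 60 61 62 57 58 56 55 56 53 54 53 51 52 52 53 51 54 52 52 54 52]
248 [73 69 70 73 72 70 68 69 68 68 67 71 66 67 65 65 67 65 59 64 61 60 62 61 60 60 56 59 56 54 52 58 56 52 55 51 53 58]
249 [77 75 76 72 70 71 73 70 74 71 72 68 70 68 68 67 68 66 68 62 68 64 63 64 65 62 58 64 58 59 58 59 55 58 57 57 57 56]
```

The paddle is visible in the scene image, with its outer top corner at about (321.5,183.5). The prediction is (321.6,182.6) for closed and (323.4,186.2) for 0.8 rad, which is too close to call. I'll push a little more while re-centring the hand, and see whether the paddle still moves.

Request:
apply_moves:
  plan: "-.02 .016 0 0 0 -.008;0 0 0 0 0 -.008;0 0 0 0 0 0;0 0 0 0 0 0"

```text
time_s: 16.77
position: [0.4771, -0.0026, 0.0851]
tcp_rot: [[-0.264, 0.965, -0.006], [0.965, 0.264, 0.007], [0.008, -0.004, -1.0]]
force: [-3.4, 13.7, 11.3]
opening: 0.179
grasp_force: 38.0
```

```bash
python3 st.py; cat > cmp.py <<'E'
from h import *
import sys
a=cv2.cvtColor(cv2.imread(sys.argv[1]),cv2.COLOR_BGR2GRAY).astype(np.float32)
im=capture("scene")[:,:,::-1].copy();cv2.imwrite(sys.argv[2],im)
b=cv2.cvtColor(im,cv2.COLOR_BGR2GRAY).astype(np.float32)
# sub-pixel shift of the outer paddle edge/arm window; the stand foot as control
for n,(r0,r1,c0,c1) in dict(paddle=(188,207,313,326),foot=(218,236,300,345)).items():
    print(n,cv2.phaseCorrelate(a[r0:r1,c0:c1].copy(),b[r0:r1,c0:c1].copy(),cv2.createHanningWindow((c1-c0,r1-r0),cv2.CV_32F)),'meandiff',np.abs(a-b)[r0:r1,c0:c1].mean())
E
python3 cmp.py pics/s6.png pics/s7.png
python3 - <<'E'
from h import *
np.set_printoptions(linewidth=250)
g=cv2.imread("pics/s.png",0)
for r in range(184,222,2): print(r,g[r,298:330])
E
```

```text
16.7667 [ 0.47707015 -0.0026114   0.08509929] psi 105.30215448123228 [-3.38879769 13.66398718 11.34451536] [ 2.2209765   0.21262654 -0.95206525] -29.642975506788815 -0.9062396362423897
paddle ((0.6826937644628446, -0.04611439815018947), 1.0450789181391398) meandiff 0.58704454
foot ((0.49775320864385364, -0.03716305739670034), 0.943368834036368) meandiff 0.72839504
184 [ 81  82  84  89 102 106 120 142 151 161 165 167 170 171 171 167 154 136 116  90  80  80  80  81  80  80  79  80  80  80  80  80]
186 [ 80  79  80  80  80  80  81  81  87  98 106 119 144 154 152 151 130 100  84  79  80  80  81  80  80  80  80  80  80  79  79  79]
188 [79 80 79 79 79 80 81 88 97 97 88 83 81 81 87 92 85 80 79 80 79 79 80 79 80 79 79 79 79 78 79 78]
190 [ 78  78  78  78  79  81  96 137 172 176 163 150 129 110  98  88  81  80  79  79  78  80  78  79  78  79  78  78  79  79  79  79]
192 [ 79  79  79  79  77  81  99 132 152 159 167 175 178 181 177 163 149 129 110  99  90  83  79  79  78  78  78  78  78  78  78  77]
194 [168 164 153 141 123 110 113 136 143 134 121 123 135 146 156 166 174 177 180 178 169 158 13
[... 1080 characters left out ...]
6  76  76  76  76  75  75  75]
212 [154 153 149 143 145 141 136 133 128 132 135 139 145 152 162 171 175 171 167 160 143 118  88  75  74  75  74  76  75  75  75  75]
214 [140 141 140 136 136 133 132 129 130 138 139 133 123 125 136 142 147 150 152 147 127 101  81  74  75  75  74  75  75  75  75  75]
216 [135 136 139 143 143 140 136 132 128 130 127 120 112 112 129 153 154 139 118 109  91  78  75  75  75  75  74  75  74  74  75  75]
218 [145 146 145 145 142 140 136 130 119 111 108 107 108 108 111 118 122 117  90  75  74  75  75  75  75  74  75  74  75  75  75  74]
220 [145 145 145 143 142 149 165 170 157 133 125 113 108 107 108 107 100  86  74  72  74  74  74  75  74  75  74  75  74  75  74  70]
```

The paddle didn't move at all during another 5.6° of turn, so it is against something solid. One check that this is the lever's closed position: compare its silhouette with projected boxes.

```bash
python3 - <<'E'
from h import *
b=np.array([.4797,-.0055,0])
def hull(dirdeg):
    a=np.radians(dirdeg);d=np.array([np.cos(a),np.sin(a),0]);n=np.array([-d[1],d[0],0])
    P=[b+d*r+n*o+[0,0,z] for r in(.015,.056) for o in(-.0035,.0035) for z in(.079,.113)]
    u=proj("scene",P);m=np.zeros((420*8,560*8),np.uint8)
    cv2.fillConvexPoly(m,cv2.convexHull((u*8).astype(np.int32)),1);return m
for d in(165,168,171,174,177,180,185,215,220,225,230,235,240):
    m=hull(d);q=lambda c:np.flatnonzero(m[:,c*8])[[0,-1]]/8 if m[:,c*8].any() else None
    cols=np.flatnonzero(m.any(0));print(d,'top@310,314,317',[None if q(c) is None else q(c)[0] for c in(310,314,317)],'cols',cols[0]/8,cols[-1]/8)
E
```

```text
165 top@310,314,317 [np.float64(192.5), np.float64(195.0), np.float64(196.75)] cols 302.375 318.75
168 top@310,314,317 [np.float64(192.0), np.float64(194.25), np.float64(195.875)] cols 302.625 319.5
171 top@310,314,317 [np.float64(191.5), np.float64(193.5), np.float64(195.0)] cols 302.875 320.25
174 top@310,314,317 [np.float64(191.0), np.float64(192.75), np.float64(194.125)] cols 303.125 320.875
177 top@310,314,317 [np.float64(190.625), np.float64(192.25), np.float64(193.375)] cols 303.375 321.5
180 top@310,314,317 [np.float64(190.125), np.float64(191.625), np.float64(192.625)] cols 303.625 322.0
185 top@310,314,317 [np.float64(189.5), np.float64(190.625), np.float64(191.5)] cols 304.0 322.75
215 top@310,314,317 [np.float64(186.0), np.float64(185.875), np.float64(185.75)] cols 304.875 323.625
220 top@310,314,317 [np.float64(185.375), np.float64(185.0), np.float64(184.75)] cols 304.625 323.375
225 top@310,314,317 [np.float64(184.75), np.float64(184.125), np.float64(183.75)] cols 304.375 322.875
230 top@310,314,317 [np.float64(184.0), np.float64(183.25), np.float64(182.625)] cols 304.0 322.25
235 top@310,314,317 [np.float64(183.375), np.float64(182.25), np.float64(181.5)] cols 303.625 321.375
240 top@310,314,317 [np.float64(182.5), np.float64(181.125), np.float64(180.125)] cols 303.25 320.375
```

The silhouette goes from about 174° at the start (right edge 321.0) to about 234° now (right edge 321.5). That is the full 60°, so the lever is on its closed stop. I'll ease off the over-turn to relieve the side load, then check the ring's level.

Request:
apply_moves:
  plan: "0 0 0 0 0 .008;0 0 0 0 0 .008;0 0 0 0 0 .006;0 0 0 0 0 0;0 0 0 0 0 0"

```text
time_s: 17.23
position: [0.478, -0.0035, 0.085]
tcp_rot: [[-0.133, 0.991, -0.004], [0.991, 0.133, 0.005], [0.005, -0.003, -1.0]]
force: [-2.3, 11.0, 8.6]
opening: 0.169
grasp_force: 31.6
```

```bash
python3 st.py; python3 cmp.py pics/s7.png pics/s8.png; python3 - <<'E'
from h import *
s=bot.read_state();im=capture("wrist")[:,:,::-1].copy();cv2.imwrite("pics/w8.png",im);R=s['tcp_rot'];g=cv2.cvtColor(im,cv2.COLOR_BGR2GRAY)
b=np.array([.4797,-.0055,0])
print('outer,bore front',[proj("wrist",b+[0,0,.075]+R[:,0]*x,s)[0].round(1) for x in(.021,.0092,-.0092)])
print('rod front z70..80',[proj("wrist",b+[0,0,z]+R[:,0]*.008,s)[0].round(1) for z in(.0705,.0735,.0765,.0795)])
for r in range(196,256): print(r,g[r,268:300:3],end='\n' if r%3==0 else ' ; ')
E
```

```text
17.2333 [ 0.4780251  -0.00349643  0.08504804] psi 97.62347618077087 [-2.30114383 10.99394106  8.59415582] [ 2.16125394 -0.0494291  -0.13798065] -21.85676251127918 -0.1326118502765894
paddle ((0.31233359572279795, 0.03178609888571238), 1.0261436414718628) meandiff 0.5748988
foot ((0.5929128200966005, 0.12427612572588842), 1.0039243191848566) meandiff 0.8358025
outer,bore front [array([284.1, 217.9]), array([284.1, 236.3]), array([284. , 263.8])]
rod front z70..80 [array([284. , 235.6]), array([284. , 237.3]), array([284.1, 239.1]), array([284.1, 240.9])]
196 [235 237 224 194 194 194 192 195 225 209 181] ; 197 [223 223 193 183 181 181 182 179 194 186 182] ; 198 [196 188 182 182 181 183 183 179 184 181 185]
199 [187 180 183 182 182 183 186 181 184 182 186] ; 200 [176 179 185 185 185 188 215 195 187 183 182] ; 201 [175 181 218 222 225 229 252 230 219 184 183]
202 [183 214 251 255 255 255 255 252 252 219 185] ; 203 [224 249 255 255 255 255 255 254 255 254 219] ; 204 [255 255 255 255 255 255 255 255 255 255 254]
205 [255 255 254 255 255 255 255 255 255 255 255] ; 206 [255 255 254 255 254 2
[... 1839 characters left out ...]
156 161 159 158 158 105  93  92] ; 243 [179 128 153 155 161 158 157 156 118  92  92]
244 [178 142 153 156 160 159 157 156 138  91  90] ; 245 [164 147 154 155 160 158 157 155 151  90  91] ; 246 [136 151 153 156 159 158 157 155 152  90  90]
247 [118 151 153 156 160 158 157 155 151  90  90] ; 248 [106 150 153 155 159 158 157 155 151  88  89] ; 249 [114 151 153 155 160 159 156 155 151  88  88]
250 [118 154 153 155 159 158 156 154 151  87  87] ; 251 [113 158 154 156 159 157 156 154 150  86  86] ; 252 [117 158 160 155 159 158 156 153 151  86  86]
253 [124 158 165 157 159 158 155 153 152  85  85] ; 254 [132 158 166 167 169 158 156 153 151  84  85] ; 255 [139 160 167 173 178 168 167 155 151  84  84]
```

The rim edge is where predicted (row 217.6 against 217.9), and the ring is within about 2 mm of rim level. The rod is gripped at about 31 N, the paddle hasn't moved, and the forces are modest. I'm letting it settle and handing in.

Request:
apply_moves:
  plan: "0 0 0 0 0 0;0 0 0 0 0 0;0 0 0 0 0 0;0 0 0 0 0 0"

```text
time_s: 17.67
position: [0.478, -0.0035, 0.085]
tcp_rot: [[-0.133, 0.991, -0.004], [0.991, 0.133, 0.005], [0.005, -0.004, -1.0]]
force: [-2.2, 11.5, 10.0]
opening: 0.173
grasp_force: 31.6
```

```bash
python3 st.py; python3 cmp.py pics/s7.png pics/s9.png; python3 -c "
from rig import bot
print(bot.hand_in())"
```

```text
17.6667 [ 0.47797941 -0.00349226  0.08500623] psi 97.62741034643459 [-2.21998248 11.46231328  9.98992079] [ 2.18792655 -0.07502551 -0.20389658] -21.8594742621244 -0.14943062793463469
paddle ((0.35371339754066344, 0.20062157159285476), 1.045204344590505) meandiff 0.58299595
foot ((0.5800605759968107, 0.1267414065725987), 1.0789135927035485) meandiff 0.85555553
the job is handed in; nothing more can be done
None
```

I handed the job in at 17.7 s with the forked rod still gripped (about 31 N) in the clamp stand, its mark within about 2 mm of the rim by my estimate, the lever turned until it stopped (about 60° in the camera image), and the short rod and bottle untouched as far as I could tell; no verdict came back.

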